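Vent a vacuum food box with its key

ROBOT

A 7-joint arm with a two-finger parallel gripper is mounted at the origin on a cart in front of the work surface, level with it; the furniture and walls round the work are solid. World frame = base frame: x ahead of the robot, y to its left, z up, the work surface at z = 0. Lengths are in m, angles in rad, forces in N, time in s.
With the tool pointing down it reaches from about 0.4 to 0.85 m from the base axis. Payload 4.5 kg.
Tool frame: the origin (TCP) lies between the finger pads; the fingertips stand 8 mm ahead of it and the grasp point (between the pads) lies 11 mm behind it (r.tip_extent is the distance from the TCP to the fingertips, in m); z points along the fingers, y is the line along which they close (so a half turn about z gives the same grasp; the last joint's range is limited). The gripper opens to 85 mm and grips with 20 to 120 N. Pads are 22 mm wide; open, the fingers measure 114 mm over their backs; the gripper's body (76 mm by 85 mm) begins 54 mm behind the grasp point. The pads swing forward as they close: fully open they stand 13 mm farther back than shut.
Start: joints at [-1.21, 0.689, -0.195, 1.565, 0.157, 0.902, -0.215], TCP at [0.201, 0.592, 0.239] pointing down, gripper open.
Joint ranges: [-3.01, 3.01], [-0.46, 2.08], [-1.47, 1.51], [0.13, 2.56], [-1, 4.14], [0.04, 2.09], [-2.66, 2.66]. Speed limits (rad/s): [2.57, 2.57, 3.14, 3.14, 3.14, 3.14, 3.14].

INTERFACE

Orientations are given as [roll, pitch, yaw] about the fixed x, y, z axes, in that order (R = Rz(yaw) Ry(pitch) Rx(roll)).
In Python, from station import r gives the robot as it stands.
- The arm moves only by the shell command python3 -m handwheel 'ROWS'. ROWS is text: rows parted by semicolons, each of 7 numbers parted by spaces: the shift along the tool's x, y, z in units of 40 mm (1.0 is 40 mm), then the turn, a rotation vector about the tool's x, y, z in units of 5 degrees (1.0 is 5 degrees), then the opening, from 0 (shut) to 1 (fully open). A call has exactly 5 rows; each row shifts and turns the commanded pose from where the row before left it, along the tool's axes as they then stand; what a row does not reach is not made up. A row lasts 1/8 s, in which the tool goes at most 62.5 mm and 10.7 degrees, less where a joint would pass 70% of its speed; a pose out of reach is approached as far as the arm can. A call is refused whole if a number of a shift passes 1 or a number of a turn 1, either way. A call with a gripper value outside its range is refused whole. The fingers move at their own pace and stop on an object; the grip force is fixed at half the most. Time passes only in rows, so rows that do not move let the fingers close, or fill a call up. It gives the time, the measured TCP pose, the force, the opening and the grip force at its end, in the units of the state.
- r.state(): the state, without advancing time (a new reading comes with each control period).
- r.get_image(name): name is "side" or "top" or "wrist"; returns the picture (400x640x3 uint8, red, green, blue); there is no depth.
- r.camera_model(name): a dict with "intrinsics" (3x3 intrinsics, pixels), "k1" (the pictures are not rectified: a ray, as slopes to the right and down, at radius r is drawn at 1 + k1 r^2 times it, then the intrinsics apply), "cam_to_world" (4x4, takes a point from camera to world coordinates). Camera axes: x right, y down, z forward; pixel columns grow to the right and rows downward; lengths in m; the calibration is good to about 2 mm. A picture is of the moment at which its call begins: read the wrist's pose just before it. camera_model takes no time and is no camera call; for the wrist camera it gives the pose at the moment of the call.
- r.sign_off(): hands the job in; it is judged then, once.
The state is a dict: "time_s": time; "qpos": joint angles; "qd": joint speeds; "joint_efforts": joint torques, N m; "eef_pos": TCP position; "tcp_rot": TCP orientation; "wrist_force": force on the tool from outside, world axes, zero at the start; "wrist_torque": the same for the moment, N m; "opening": finger opening in m; "gripper_force": force on a finger pad.
Only numpy, scipy, OpenCV 4.12 (cv2) and the standard library are available. Lean on these libraries where they do the work, as an engineer would, in place of code of your own. Each camera call takes 0.05 s, during which the arm holds its last target. There are 200 camera calls.

TASK

Let the air into the vacuum food box so that it can be opened: draw its key out of the wooden sleeve by the bit of shaft that sticks out, lay it down on the worktop and take it again by the handle, then push the recessed vent button in the front of the box right in with the tip of the key, hold it in for about a second and ease it back out slowly, over about a second, with the tip following it so that it does not snap back. Finally lay the key flat on the worktop and let go of it; do not touch the box with the gripper, and leave the other things where they are.

Things in the scene. Friction and masses are not known exactly. Their poses are not given: they have to be found in the camera images.
- vacuum_box: white plastic box, grey lid with round gauge, 138 (x) x 185 (y) x 125 (z) mm, fixed on the worktop. Origin: centre of its underside; z up; front looks to its own -x. On the front a grey boss, 60 x 60 mm, 34 mm deep (z 35 to 95 mm), with a round level well 24 mm across, 65 mm above the worktop, open to -x.
- vent_mouth (a point): centre of the mouth of the well, on the front of the boss; axes as the box: press along its +x. At rest the face of the button (steel, 21 mm across) lies 14 mm inside the mouth; pushed right in, 30 mm. The mouth has a 3 mm chamfer.
- vent_button (a joint): travel of the vent button in m: 0 out, 0.016 right in (hard stop). Spring: 3 N to start, 9.4 N right in; let go, it snaps back.
- sleeve: wooden sleeve lying fixed on the worktop, 150 (x) x 50 (y) x 55 (z) mm, origin at the centre of its underside, z up. Its only opening is at its own +x end (x = +75 mm): inside 34 mm wide and 35 mm high, floor 14 mm above the worktop, 139 mm deep.
- key: 172 mm long, 80 g: square wooden handle 105 x 24 x 24 mm, then square steel shaft 10 x 10 mm with blunt tip. Origin: middle of the handle's underside; x points to the tip. At the start the handle lies in the sleeve, about 36 to 47 mm of shaft sticks out, axis 26 mm above the worktop. Held by that end the tip cannot reach the button's full depth. Centre of mass 14 mm ahead of the handle's middle.
- key_grip (a point): middle of the handle, on the key's axis (12 mm above the worktop when the key lies on it); axes as the key
- key_tip (a point): the end of the key's shaft, on the axis, 120 mm ahead of key_grip; axes as the key
- mug: green mug, 96 mm high, on the hob, loose bystander
- garlic: garlic bulb, 53 mm, by the large plate, loose bystander
- timer: round white kitchen timer, 67 mm across, right of the box, loose bystander
- jar: spice jar with a green cap, 106 mm high, left of the sleeve, loose bystander
- lemon: lemon, 83 mm, right of the box, loose bystander

How it is judged:
By the outcome, as a careful person would: the job done as asked, in the order asked, and still so for the second after the job is handed in, with the robot touching nothing.
It also fails if it takes over 58 s, if anything falls off the work surface, if the arm or the gripper's body presses on something with over 40 N, if the wrist force passes 120 N, or if a joint passes its speed limit or range.

## Working session

There is one attempt and no reset: what is moved stays moved. The work goes in short steps, Python scripts to look and compute and a shell command to move; the robot and the scene stay as the last step left them, time stands still between calls to the robot, and variables do not carry over. Pictures are saved under pics/ and viewed, at most 10 in all, crops included, and the job is handed in when it is done.

```bash
mkdir -p pics; ls
python3 - <<'E'
from station import r
import cv2,numpy as np
s=r.state();print(s['time_s'],s['eef_pos'],s['tcp_rot'],s['opening'])
for n in('top','side'):
    m=r.camera_model(n);print(n,np.round(m['intrinsics'],1).tolist(),m['k1'],np.round(m['cam_to_world'],3).tolist())
    cv2.imwrite(f'pics/{n}0.png',r.get_image(n)[:,:,::-1])
E
```

```text
pics
0.0 [0.20046355 0.591295   0.2384887 ] [-3.13976018e+00  1.46730771e-04  2.81494324e+00] 0.08546552909766386
top [[365.6, 0.0, 319.9], [0.0, 365.6, 197.5], [0.0, 0.0, 1.0]] 0.0185669722800784 [[0.017, -0.991, 0.135, 0.374], [-1.0, -0.018, -0.008, 0.063], [0.01, -0.135, -0.991, 1.386], [0.0, 0.0, 0.0, 1.0]]
side [[483.2, 0.0, 318.6], [0.0, 483.2, 206.9], [0.0, 0.0, 1.0]] -0.025070416839667767 [[1.0, -0.001, 0.013, 0.527], [-0.012, -0.391, 0.92, -1.654], [0.005, -0.92, -0.391, 0.815], [0.0, 0.0, 0.0, 1.0]]
```

View pics/top0.png

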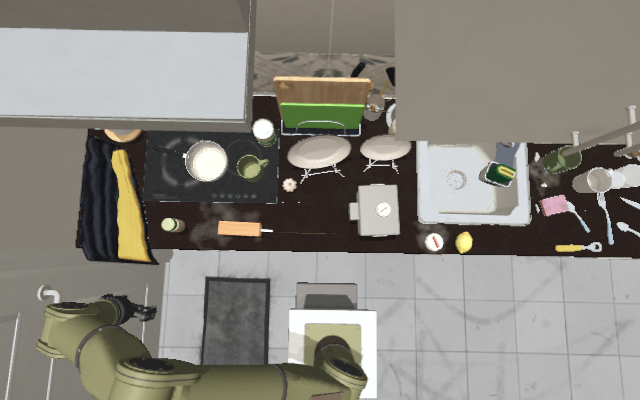

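View pics/side0.png

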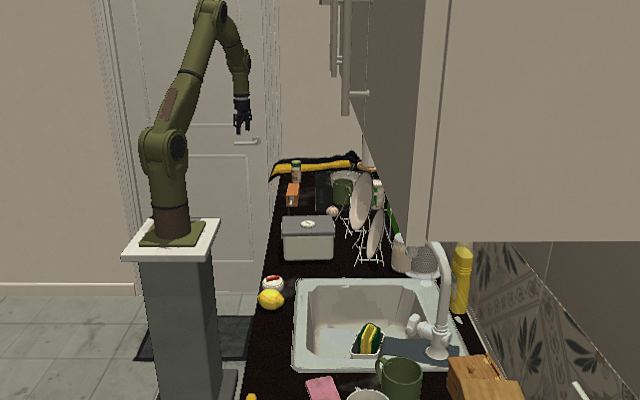

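The top view shows the sleeve (orange) at about (240,228), with the shaft ending near (272,231) and pointing right. The box is at (378,210), with its boss on the left at (353,211). The side view confirms that the box front faces the sleeve.

```bash
cat > h.py <<'E'
import numpy as np,cv2
from station import r
from scipy.spatial.transform import Rotation as R
def ray(name,uv,m=None):
    m=m or r.camera_model(name);K=np.array(m['intrinsics']);k=m['k1']
    d=np.array([(uv[0]-K[0,2])/K[0,0],(uv[1]-K[1,2])/K[1,1]]);u=d.copy()
    for _ in range(10): u=d/(1+k*(u@u))
    T=np.array(m['cam_to_world']);return T[:3,3],T[:3,:3]@np.r_[u,1]
def onz(name,uv,z,m=None):
    o,d=ray(name,uv,m);return o+d*(z-o[2])/d[2]
def st():
    s=r.state();print('t',round(s['time_s'],2),'p',np.round(s['eef_pos'],4),'rpy',np.round(np.degrees(s['tcp_rot']),2),'F',np.round(s['wrist_force'],1),'T',np.round(s['wrist_torque'],2),'op',round(s['opening'],4),round(s['gripper_force'],1));return s
def delta(p,rpy):
    "rows units needed from measured pose to p, rpy(deg)"
    s=r.state();A=R.from_euler('xyz',s['tcp_rot']);B=R.from_euler('xyz',rpy,degrees=True)
    print('shift(40mm)',np.round(A.inv().apply(np.array(p)-s['eef_pos'])/.04,2),'turn(5deg)',np.round(np.degrees((A.inv()*B).as_rotvec())/5,2))
E
python3 - <<'E'
from h import *
im=r.get_image('top');hsv=cv2.cvtColor(im,cv2.COLOR_RGB2HSV)
m=cv2.inRange(hsv,(5,90,120),(22,255,255));m[:215]=0;m[245:]=0;m[:,:200]=0;m[:,290:]=0
c=max(cv2.findContours(m,0,2)[0],key=cv2.contourArea);b=cv2.minAreaRect(c);print(b)
for p in cv2.boxPoints(b):print('sleeve corner',p,onz('top',p,.055).round(3))
print(onz('top',(272,231),.03),onz('top',(383,210),.125),onz('top',(350,211),.095),onz('top',(282,185),.02))
c1=im[175:255,200:410];cv2.imwrite('pics/crop1.png',cv2.resize(c1,None,fx=3.8,fy=3.8,interpolation=cv2.INTER_CUBIC)[:,:,::-1])
E
```

```text
((239.12432861328125, 228.13812255859375), (43.6763916015625, 14.033207893371582), 3.012787342071533)
sleeve corner [216.94753 233.99724] [0.416 0.421 0.055]
sleeve corner [217.6851  219.98341] [0.466 0.422 0.055]
sleeve corner [261.30115 222.279  ] [0.461 0.263 0.055]
sleeve corner [260.56354 236.29283] [0.41  0.264 0.055]
[0.43091321 0.22660019 0.03      ] [ 0.50630544 -0.16685121  0.125     ] [ 0.50373138 -0.05509985  0.095     ] [0.60537387 0.19613645 0.02      ]
```

View pics/crop1.png

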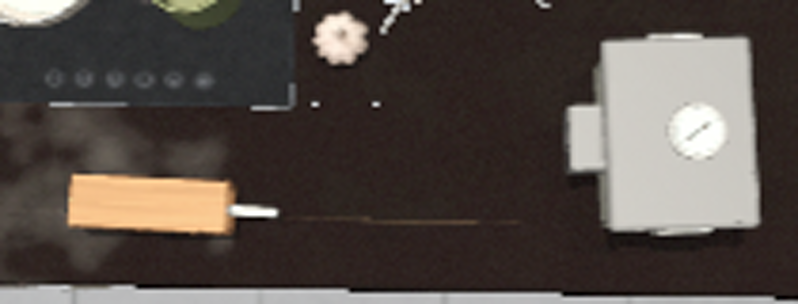

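The crop shows the shaft end at about full-image (273.2,230.8), in line with the sleeve. The route to the box is clear. Next I work out the move for a close wrist view.

Run:
```python
from h import *
print(onz('top',(273.2,230.8),.031)); delta([.42,.24,.25],[180,0,88])
m=r.camera_model('wrist');s=r.state();T=np.array(m['cam_to_world']);A=R.from_euler('xyz',s['tcp_rot'])
print('cam in tool',A.inv().apply(T[:3,3]-s['eef_pos']),(A.inv().as_matrix()@T[:3,:3]).round(2).tolist(),np.array(m['intrinsics']).round(0).tolist())
```

```text
[0.43168196 0.22208878 0.031     ]
shift(40mm) [-8.02 -6.56 -0.27] turn(5deg) [-1.000e-02  1.000e-02  1.466e+01]
cam in tool [ 0.07437088 -0.00100498 -0.13424051] [[0.0, -0.96, -0.29], [1.0, 0.0, -0.0], [0.0, -0.29, 0.96]] [[346.0, 0.0, 321.0], [0.0, 346.0, 201.0], [0.0, 0.0, 1.0]]
```

```bash
python3 -m handwheel '-0.8 -0.66 0 0 0 0 1;-0.8 -0.66 0 0 0 0 1;-0.8 -0.66 0 0 0 0 1;-0.8 -0.66 0 0 0 0 1;-0.8 -0.66 0 0 0 0 1'
python3 -m handwheel '-0.8 -0.66 0 0 0 0 1;-0.8 -0.66 0 0 0 0 1;-0.8 -0.66 0 0 0 0 1;-0.8 -0.66 0 0 0 0 1;-0.8 -0.66 -0.2 0 0 0 1'
python3 -m handwheel '0 0 0 0 0 1 1;0 0 0 0 0 1 1;0 0 0 0 0 1 1;0 0 0 0 0 1 1;0 0 0 0 0 1 1'
python3 -m handwheel '0 0 0 0 0 1 1;0 0 0 0 0 1 1;0 0 0 0 0 1 1;0 0 0 0 0 1 1;0 0 0 0 0 1 1'
python3 -m handwheel '0 0 0 0 0 1 1;0 0 0 0 0 1 1;0 0 0 0 0 1 1;0 0 0 0 0 1 1;0 0 0 0 0 0.66 1'
python3 - <<'E'
from h import *
s=st();print(s['qpos']);m=r.camera_model('wrist');im=r.get_image('wrist')
cv2.imwrite('pics/w1.png',im[:,:,::-1]);np.save('w1.npy',im);import pickle;pickle.dump(m,open('w1.pkl','wb'))
E
```

```text
time_s: 0.78
eef_pos: [0.3104, 0.4142, 0.2392]
tcp_rot: [-3.141, 0.0, 2.815]
wrist_force: [0.8, 0.1, 0.4]
opening: 0.0853
gripper_force: 0.0
time_s: 1.4
eef_pos: [0.4191, 0.2377, 0.2469]
tcp_rot: [-3.14, -0.001, 2.815]
wrist_force: [0.9, -0.3, -0.1]
opening: 0.0853
gripper_force: 0.0
time_s: 2.02
eef_pos: [0.4188, 0.2391, 0.2472]
tcp_rot: [-3.141, -0.0, 2.376]
wrist_force: [0.1, 0.0, -0.3]
opening: 0.0855
gripper_force: 0.0
time_s: 2.65
eef_pos: [0.4188, 0.2392, 0.2471]
tcp_rot: [-3.141, -0.0, 1.939]
wrist_force: [-0.4, 0.7, 0.3]
opening: 0.0857
gripper_force: 0.0
time_s: 3.28
eef_pos: [0.4187, 0.2392, 0.2471]
tcp_rot: [-3.141, 0.0, 1.534]
wrist_force: [0.2, -0.5, 0.2]
opening: 0.0849
gripper_force: 0.0
t 3.27 p [0.4187 0.2392 0.2471] rpy [-1.7998e+02  1.0000e-02  8.7870e+01] F [ 0.2 -0.5  0.2] T [-0.03 -0.01 -0.  ] op 0.0849 0.0
[-0.7028658   0.49729153  0.13471599  1.98490164 -0.10398126  0.66620458
 -0.53966372]
```

View pics/w1.png

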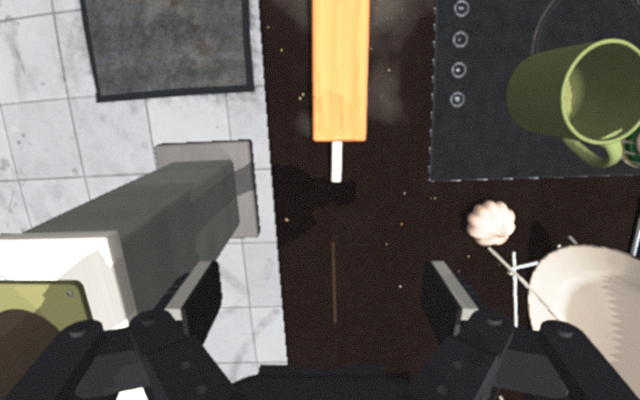

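The wrist view shows the shaft as a white bar from (337,141) to (337,181) below the orange sleeve. Next I measure it and the sleeve.

Run:
```python
from h import *;import pickle
im=np.load('w1.npy');m=pickle.load(open('w1.pkl','rb'));hsv=cv2.cvtColor(im,cv2.COLOR_RGB2HSV)
w=cv2.inRange(hsv,(0,0,150),(180,60,255));w[:135]=0;w[200:]=0;w[:,:310]=0;w[:,365:]=0
c=max(cv2.findContours(w,0,2)[0],key=cv2.contourArea);print(cv2.boundingRect(c))
for y in range(146,182,5):
    xs=np.where(w[y])[0]
    if len(xs):print(y,xs.min(),xs.max(),onz('wrist',(xs.min(),y),.031,m)[:2].round(4),onz('wrist',(xs.max()+1,y),.031,m)[:2].round(4))
y=c[:,0,1].max()
print('tip',onz('wrist',(337,y+1),.031,m),onz('wrist',(337,y+1),.021,m))
o=cv2.inRange(hsv,(5,100,100),(22,255,255));
for y in (20,60,100,130):
    xs=np.where(o[y,290:390])[0]+290;print('sl',y,onz('wrist',(xs.min(),y),.055,m)[:2].round(4),onz('wrist',(xs.max()+1,y),.055,m)[:2].round(4))
```

```text
(331, 141, 12, 42)
146 332 342 [0.4303 0.2635] [0.4414 0.2631]
151 332 341 [0.4301 0.2584] [0.4403 0.258 ]
156 332 341 [0.43   0.2533] [0.4402 0.2529]
161 332 341 [0.4298 0.2481] [0.4401 0.2478]
166 332 341 [0.4297 0.2429] [0.44   0.2426]
171 331 341 [0.4285 0.2377] [0.4399 0.2373]
176 331 341 [0.4284 0.2325] [0.4398 0.232 ]
181 332 340 [0.4292 0.2271] [0.4386 0.2268]
tip [0.43439508 0.22477662 0.031     ] [0.43477751 0.22227454 0.021     ]
sl 20 [0.4147 0.3772] [0.4658 0.3755]
sl 60 [0.4141 0.344 ] [0.4647 0.3423]
sl 100 [0.4127 0.3095] [0.4637 0.3077]
sl 130 [0.4115 0.2824] [0.4627 0.2806]
```

```bash
python3 -m handwheel '0.03 0.2 0.9 0 0 -0.05 1;0.03 0.21 0.9 0 0 0 1;0 0 0.9 0 0 0 1;0 0 0.9 0 0 0 1;0 0 0.9 0 0 0 1' >/dev/null
python3 -m handwheel '0 0 0.5 0 0 0 1;0 0 0.3 0 0 0 1;0 0 0.2 0 0 0 1;0 0 0 0 0 0 1;0 0 0 0 0 0 1'
python3 -m handwheel '0 0 0 0 0 0 0;0 0 0 0 0 0 0;0 0 0 0 0 0 0;0 0 0 0 0 0 0;0 0 0 0 0 0 0'
python3 -m handwheel '0 0 0 0 0 0 0;0 0 0 0 0 0 0;0 0 0 0 0 0 0;0 0 0 0 0 0 0;0 0 0 0 0 0 0'
```

```text
time_s: 4.58
eef_pos: [0.4358, 0.2413, 0.0279]
tcp_rot: [3.141, -0.001, 1.54]
wrist_force: [-0.3, -0.1, -0.9]
opening: 0.0855
gripper_force: 0.0
time_s: 5.2
eef_pos: [0.4355, 0.2411, 0.0274]
tcp_rot: [3.141, -0.0, 1.54]
wrist_force: [0.7, -0.7, 1.6]
opening: 0.0079
gripper_force: 61.6
time_s: 5.82
eef_pos: [0.4355, 0.2411, 0.0273]
tcp_rot: [3.141, -0.0, 1.54]
wrist_force: [-0.6, -1.1, 1.2]
opening: 0.0079
gripper_force: 61.6
```

```bash
python3 -m handwheel '0 0 -0.05 0 0 0 0;-0.2 0 0 0 0 0 0;-0.3 0 0 0 0 0 0;-0.3 0 0 0 0 0 0;-0.4 0 0 0 0 0 0'
python3 -m handwheel '-0.5 0 0 0 0 0 0;-0.5 0 0 0 0 0 0;-0.5 0 0 0 0 0 0;-0.5 0 0 0 0 0 0;-0.4 0 0 0 0 0 0'
python3 -m handwheel '-0.3 0 0 0 0 0 0;-0.2 0 0 0 0 0 0;0 0 0 0 0 0 0;0 0 0 0 0 0 0;0 0 0 0 0 0 0'
python3 - <<'E'
from h import *
st();m=r.camera_model('wrist');im=r.get_image('wrist')
cv2.imwrite('pics/w2.png',im[:,:,::-1]);np.save('w2.npy',im);import pickle;pickle.dump(m,open('w2.pkl','wb'))
E
```

```text
time_s: 6.45
eef_pos: [0.4339, 0.192, 0.0293]
tcp_rot: [-3.142, 0.0, 1.54]
wrist_force: [0.1, 0.8, -0.6]
opening: 0.0079
gripper_force: 61.4
time_s: 7.08
eef_pos: [0.4357, 0.0965, 0.0337]
tcp_rot: [-3.132, 0.003, 1.538]
wrist_force: [0.0, -0.6, -0.1]
opening: 0.008
gripper_force: 61.4
time_s: 7.7
eef_pos: [0.4367, 0.0795, 0.0348]
tcp_rot: [-3.13, 0.003, 1.541]
wrist_force: [0.0, -0.7, -0.3]
opening: 0.0081
gripper_force: 61.4
t 7.7 p [0.4367 0.0795 0.0348] rpy [-1.7931e+02  1.6000e-01  8.8300e+01] F [ 0.  -0.7 -0.3] T [-0.08 -0.09  0.02] op 0.0081 61.4
```

View pics/w2.png

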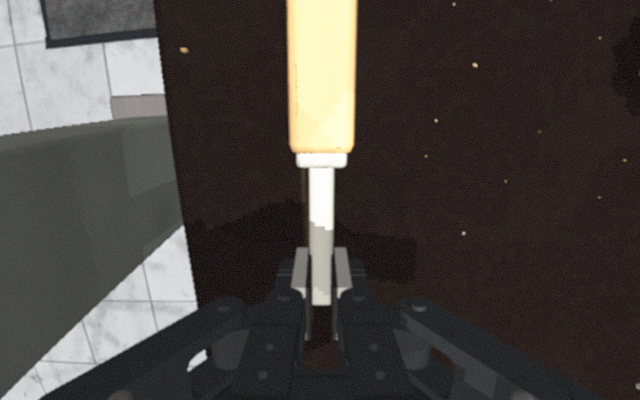

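The key is out and held straight: handle from the top edge down to (322,152), shaft down to the pads at (321,300). The arm is near its inner reach limit here, as the TCP has risen. I'll move it outward before laying the key down.

```bash
python3 -m handwheel '0 0.3 0 0 0 0 0;0 0.4 0 0 0 0 0;0 0.4 0 0 0 0 0;0 0.3 0 0 0 0 0;0 0 0 0 0 0 0'
python3 - <<'E'
from h import *
s=st();print(s['qpos']);delta([.492,.075,.013],[180,0,88.2])
m=r.camera_model('top');im=r.get_image('top')
cv2.imwrite('pics/t2.png',cv2.resize(im[165:265,200:410],None,fx=3.8,fy=3.8,interpolation=cv2.INTER_CUBIC)[:,:,::-1])
E
```

```text
time_s: 8.38
eef_pos: [0.4941, 0.077, 0.0342]
tcp_rot: [-3.131, 0.003, 1.539]
wrist_force: [-0.7, 0.4, -1.1]
opening: 0.008
gripper_force: 61.4
t 8.38 p [0.4941 0.077  0.0342] rpy [-1.7941e+02  1.7000e-01  8.8190e+01] F [-0.7  0.4 -1.1] T [-0.07 -0.02  0.  ] op 0.008 61.4
[-0.23342786  0.8950984  -0.02225065  2.06567049  0.09081458  0.19239985
 -0.36819748]
shift(40mm) [-0.05 -0.05  0.53] turn(5deg) [-0.12  0.03 -0.  ]
```

View pics/t2.png

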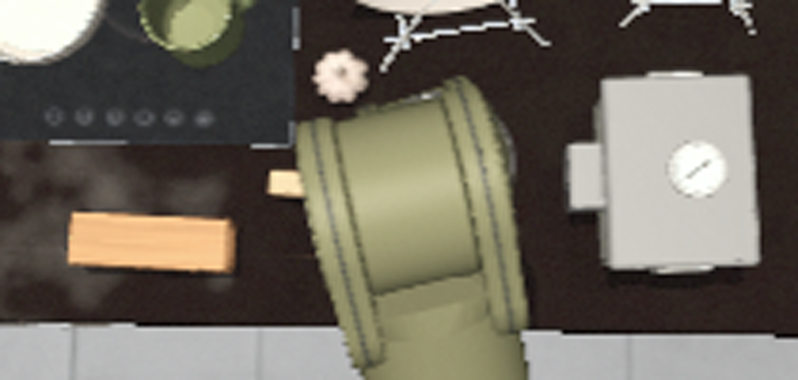

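The key's handle shows at (285,182) in the crop, clear of the sleeve and of the garlic. Lowering it now.

```bash
python3 -m handwheel '0 0 0.15 -0.12 0.03 0 0;0 0 0.15 0 0 0 0;0 0 0.1 0 0 0 0;0 0 0.07 0 0 0 0;0 0 0 0 0 0 0'
python3 -m handwheel '0 0 0.03 0 0 0 0;0 0 0.02 0 0 0 0;0 0 0 0 0 0 0;0 0 0 0 0 0 0;0 0 0 0 0 0 0'
```

```text
time_s: 9.05
eef_pos: [0.4925, 0.077, 0.0151]
tcp_rot: [-3.14, 0.001, 1.54]
wrist_force: [-0.4, -0.2, -0.2]
opening: 0.0081
gripper_force: 61.4
time_s: 9.68
eef_pos: [0.4928, 0.0769, 0.0135]
tcp_rot: [-3.14, 0.001, 1.54]
wrist_force: [-0.9, -0.3, 0.5]
opening: 0.0079
gripper_force: 61.6
```

```bash
python3 -m handwheel '0 0 0.03 0 0 0 0;0 0 0 0 0 0 0;0 0 0 0 0 0 0;0 0 0 0 0 0 0.3;0 0 0 0 0 0 0.6'
python3 -m handwheel '0 0 0 0 0 0 1;0 0 0 0 0 0 1;0 0 0 0 0 0 1;0 0 -0.5 0 0 0 1;0 0 -1 0 0 0 1'
python3 -m handwheel '0 0 -1 0 0 0 1;0 0 -0.5 0 0 0 1;0.5 0 0 0 0 0 1;0.5 0 0 0 0 0 1;0 0 0 0 0 0 1'
python3 - <<'E'
from h import *
st();m=r.camera_model('wrist');im=r.get_image('wrist')
cv2.imwrite('pics/w3.png',im[:,:,::-1]);np.save('w3.npy',im);import pickle;pickle.dump(m,open('w3.pkl','wb'))
E
```

```text
time_s: 10.3
eef_pos: [0.4925, 0.0771, 0.012]
tcp_rot: [-3.14, 0.001, 1.54]
wrist_force: [0.0, 0.1, -0.4]
opening: 0.0425
gripper_force: 0.0
time_s: 10.92
eef_pos: [0.4917, 0.0769, 0.0718]
tcp_rot: [-3.137, 0.001, 1.54]
wrist_force: [0.5, 0.0, 0.6]
opening: 0.0856
gripper_force: 0.0
time_s: 11.55
eef_pos: [0.494, 0.1188, 0.1322]
tcp_rot: [-3.14, -0.0, 1.543]
wrist_force: [-0.5, -0.5, 0.4]
opening: 0.0852
gripper_force: 0.0
t 11.55 p [0.494  0.1188 0.1322] rpy [-1.7993e+02 -3.0000e-02  8.8410e+01] F [-0.5 -0.5  0.4] T [-0.01 -0.04  0.03] op 0.0852 0.0
```

View pics/w3.png

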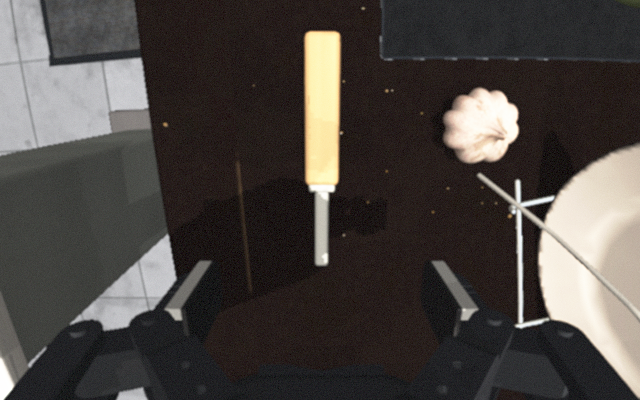

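The key lies flat: handle rows 31–185 around column 322, tip at (321,265). While the hands are free I'll take a close look at the boss.

```bash
python3 -m handwheel '-0.6 0 -0.4 0 0 0 1;-1 0 -0.4 0 0 0 1;-1 0.1 -0.3 0 0 0 1;-0.9 0 0 0 0 0 1;-0.5 0 0 0 0 0 1' >/dev/null
python3 -m handwheel '0 0 0 0 0 0 1;0 0 0 0 0 0 1;0 0 0 0 0 0 1;0 0 0 0 0 0 1;0 0 0 0 0 0 1' >/dev/null
python3 - <<'E'
from h import *
import pickle
im=np.load('w3.npy');m=pickle.load(open('w3.pkl','rb'));hsv=cv2.cvtColor(im,cv2.COLOR_RGB2HSV)
w=cv2.inRange(hsv,(8,50,120),(30,255,255));w[:20]=0;w[200:]=0;w[:,:290]=0;w[:,355:]=0
c=max(cv2.findContours(w,0,2)[0],key=cv2.contourArea);b=cv2.minAreaRect(c);print(b)
P=np.array([onz('wrist',p,.024,m)[:2] for p in cv2.boxPoints(b)]);print(P.round(4),P.mean(0))
for y in (60,100,140,175):
    xs=np.where(w[y])[0];a=onz('wrist',(xs.min(),y),.024,m);bb=onz('wrist',(xs.max()+1,y),.024,m);print(y,a[:2].round(4),bb[:2].round(4),((a+bb)/2)[:2].round(4))
print('tip',onz('wrist',(321.5,266),.012,m))
s=st();m=r.camera_model('wrist');im=r.get_image('wrist')
cv2.imwrite('pics/w4.png',im[:,:,::-1]);np.save('w4.npy',im);pickle.dump(m,open('w4.pkl','wb'))
E
```

```text
((322.99981689453125, 107.98438262939453), (154.27288818359375, 37.49796676635742), 89.40319061279297)
[[0.4852 0.2336]
 [0.5094 0.2332]
 [0.5092 0.13  ]
 [0.4822 0.1304]] [0.496496   0.18180102]
60 [0.4855 0.2156] [0.5092 0.215 ] [0.4973 0.2153]
100 [0.4845 0.19  ] [0.5082 0.1893] [0.4963 0.1896]
140 [0.4834 0.163 ] [0.5071 0.1623] [0.4953 0.1627]
175 [0.4824 0.1381] [0.5068 0.1374] [0.4946 0.1377]
tip [0.49211322 0.05915639 0.012     ]
t 12.85 p [ 0.4932 -0.0425  0.1763] rpy [-1.7991e+02  4.0000e-02  8.8280e+01] F [ 0.2  0.4 -0.8] T [-0.01 -0.   -0.01] op 0.0854 0.0
```

View pics/w4.png

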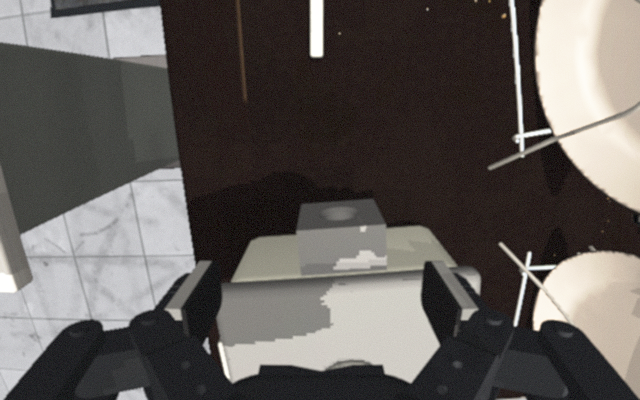

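The boss shows with its front top edge at about row 230 (columns 298–386), the well mouth at (339,214) and the face's lower edge at row 201. Now I compute the mouth.

Run:
```python
from h import *
import pickle
im=np.load('w4.npy');m=pickle.load(open('w4.pkl','rb'));g=cv2.cvtColor(im,cv2.COLOR_RGB2GRAY)
gx=cv2.Sobel(cv2.GaussianBlur(g,(3,3),0),cv2.CV_32F,1,0);gy=cv2.Sobel(cv2.GaussianBlur(g,(3,3),0),cv2.CV_32F,0,1)
def sub(a,lo,hi):
    i=lo+int(np.argmax(np.abs(a[lo:hi])));b=np.abs(a[i-1:i+2]);d=b[0]-2*b[1]+b[2];return i+.5*(b[0]-b[2])/d+.5 if d else i+.5
top=[(x+.5,sub(gy[:,x],223,240)) for x in range(304,380,4)]
bot=[(x+.5,sub(gy[:,x],192,207)) for x in range(310,372,4)]
for nm,L,z in(('top',top,.095),('bot',bot,.035)):
    P=np.array([onz('wrist',p,z,m)[:2] for p in L]);f=np.polyfit(P[:,0],P[:,1],1);res=P[:,1]-np.polyval(f,P[:,0])
    k=abs(res)<.002;f=np.polyfit(P[k,0],P[k,1],1);print(nm,'rows',np.round([p[1] for p in L],1).tolist(),'slope deg',np.degrees(np.arctan(f[0])).round(2),'y at .5',np.polyval(f,.5).round(4))
for y in (226,):
    pass
# side edges of the boss top, just behind the front edge
for y in (236,242,248,254):
    l=sub(gx[y],285,306);rr=sub(gx[y],375,395);a=onz('wrist',(l,y+.5),.095,m);b=onz('wrist',(rr,y+.5),.095,m);print(y,l,rr,a.round(4),b.round(4),((a+b)/2).round(4))
# well: dark ellipse
roi=g[204:228,315:365];print(roi.min(),np.median(roi))
_,w=cv2.threshold(roi,0,255,cv2.THRESH_BINARY_INV+cv2.THRESH_OTSU)
for c in cv2.findContours(w,0,2)[0]:
    if cv2.contourArea(c)>60:print(cv2.boundingRect(c),cv2.contourArea(c))
cv2.imwrite('pics/w4c.png',cv2.resize(im[190:280,280:400],None,fx=5,fy=5,interpolation=cv2.INTER_CUBIC)[:,:,::-1])
```

```text
top rows [230.10000610351562, 230.0, 229.60000610351562, 229.1999969482422, 229.0, 228.6999969482422, 228.5, 228.1999969482422, 227.89999389648438, 227.5, 227.39999389648438, 227.10000610351562, 226.8000030517578, 226.39999389648438, 226.1999969482422, 225.8000030517578, 225.5, 225.3000030517578, 225.0] slope deg 2.7 y at .5 -0.054
bot rows [203.3000030517578, 202.89999389648438, 202.5, 202.39999389648438, 201.89999389648438, 201.8000030517578, 201.39999389648438, 201.10000610351562, 200.6999969482422, 200.5, 200.3000030517578, 199.8000030517578, 199.60000610351562, 199.3000030517578, 199.10000610351562, 198.6999969482422] slope deg 2.81 y at .5 -0.054
236 295.75 386.0 [ 0.4751 -0.0593  0.095 ] [ 0.5359 -0.0611  0.095 ] [ 0.5055 -0.0602  0.095 ]
242 302.33334 386.46155 [ 0.4793 -0.0638  0.095 ] [ 0.5363 -0.0655  0.095 ] [ 0.5078 -0.0646  0.095 ]
248 298.5 386.53333 [ 0.4765 -0.0681  0.095 ] [ 0.5365 -0.07    0.095 ] [ 0.5065 -0.0691  0.095 ]
254 298.2 374.6316 [ 0.4761 -0.0726  0.095 ] [ 0.5284 -0.0742  0.095 ] [ 0.5023 -0.0734  0.095 ]
65 79.0
(0, 0, 50, 24) 1079.5
```

View pics/w4c.png

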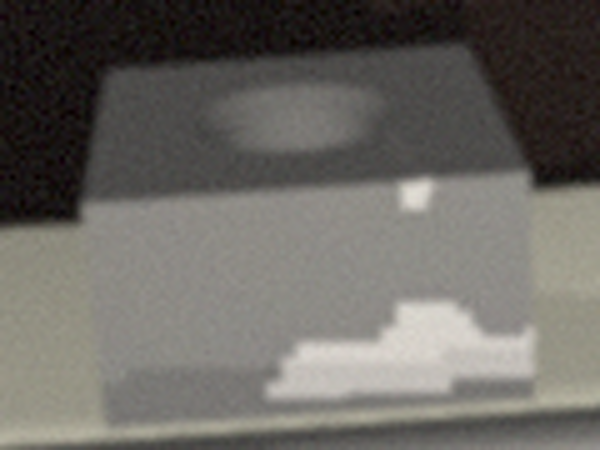

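The crop gives the well centre at full-image (339.4,213.4). The front face is consistent from both edges: y = −0.054 at x = 0.5, turned 2.75°.

Run:
```python
from h import *
import pickle
m=pickle.load(open('w4.pkl','rb'));o,d=ray('wrist',(339.4,213.4),m)
a=np.radians(2.75);n=np.array([np.sin(a),-np.cos(a),0]);p0=np.array([.5,-.054,0]);print('mouth',o+d*((p0-o)@n)/(d@n))
m3=pickle.load(open('w3.pkl','rb'));print('garlic',onz('wrist',(445,125),.026,m3),onz('wrist',(481,163),.026,m3))
delta([.4963,.180,.0763],[180,0,88.0])
```

```text
mouth [ 0.50596669 -0.0537134   0.06607404]
garlic [0.58028171 0.1712879  0.026     ] [0.60838814 0.14414988 0.026     ]
shift(40mm) [ 5.57 -0.09  2.5 ] turn(5deg) [-0.02  0.01  0.05]
```

```bash
python3 -m handwheel '0.9 0 0 0 0 0.05 0.7;1 -0.04 0 0 0 0 0.7;1 -0.05 0.2 0 0 0 0.7;1 0 0.5 0 0 0 0.7;0.9 0 0.6 0 0 0 0.7' >/dev/null
python3 -m handwheel '0.5 0 0.6 0 0 0 0.7;0.27 0 0.6 0 0 0 0.7;0 0 0 0 0 0 0.7;0 0 0 0 0 0 0.7;0 0 0 0 0 0 0.7'
python3 -c "
from h import *
delta([.4963,.180,.0115],[180,0,88.0])"
```

```text
time_s: 14.15
eef_pos: [0.4978, 0.179, 0.0771]
tcp_rot: [3.142, 0.001, 1.534]
wrist_force: [-0.4, -0.7, -1.0]
opening: 0.06
gripper_force: 0.0
shift(40mm) [ 0.03 -0.04  1.64] turn(5deg) [ 0.    0.01 -0.02]
```

```bash
python3 -m handwheel '0.03 -0.04 0.5 0 0 -0.02 0.7;0 0 0.5 0 0 0 0.7;0 0 0.4 0 0 0 0.7;0 0 0.24 0 0 0 0.7;0 0 0 0 0 0 0.7'
python3 -m handwheel '0 0 0 0 0 0 0;0 0 0 0 0 0 0;0 0 0 0 0 0 0;0 0 0 0 0 0 0;0 0 0 0 0 0 0'
python3 -m handwheel '0 0 -0.3 0 0 0 0;0 0 -0.5 0 0 0 0;0 0 -0.5 0 0 0 0;0 0 0 0 0 0 0;0 0 0 0 0 0 0'
python3 - <<'E'
from h import *
s=st();m=r.camera_model('wrist');im=r.get_image('wrist')
cv2.imwrite('pics/w5.png',im[:,:,::-1]);np.save('w5.npy',im);import pickle;pickle.dump((m,s['eef_pos'],s['tcp_rot']),open('w5.pkl','wb'))
E
```

```text
time_s: 14.78
eef_pos: [0.4953, 0.1807, 0.0102]
tcp_rot: [-3.139, 0.001, 1.537]
wrist_force: [-0.7, 0.0, 0.2]
opening: 0.0594
gripper_force: 0.0
time_s: 15.4
eef_pos: [0.4959, 0.1811, 0.0113]
tcp_rot: [-3.141, 0.0, 1.537]
wrist_force: [-0.7, -0.1, 6.5]
opening: 0.0223
gripper_force: 59.6
time_s: 16.02
eef_pos: [0.4953, 0.1809, 0.0623]
tcp_rot: [-3.14, 0.001, 1.537]
wrist_force: [0.4, -1.0, -0.2]
opening: 0.0224
gripper_force: 58.8
t 16.02 p [0.4953 0.1809 0.0623] rpy [-1.7989e+02  5.0000e-02  8.8080e+01] F [ 0.4 -1.  -0.2] T [-0.03  0.04  0.04] op 0.0224 58.8
```

View pics/w5.png

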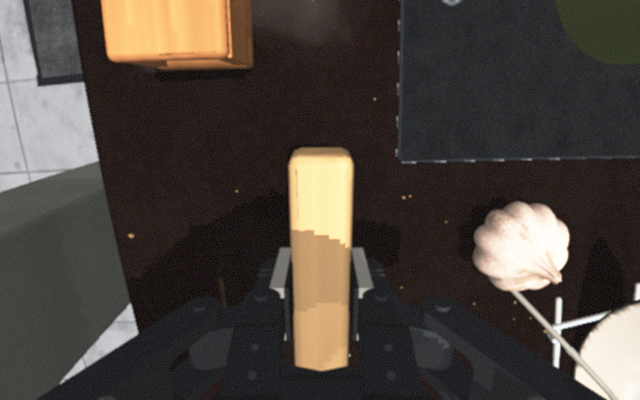

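The handle is held square between the pads, with its rear edge near row 150, columns 292–353.

Run:
```python
from h import *
import pickle
m,p,rt=pickle.load(open('w5.pkl','rb'));A=R.from_euler('xyz',rt)
o,d=ray('wrist',(322,150.5),m);o=A.inv().apply(o-p);d=A.inv().apply(d)
q=o+d*(.050-o[0])/d[0];print('rear top edge in tool (expect z -.0127 if level)',q)
o,d=ray('wrist',(322,148),m);o=A.inv().apply(o-p);d=A.inv().apply(d);print((o+d*(.05-o[0])/d[0])[2])
delta([.4994,.0832,.0645],[180,0,92.75])
```

```text
rear top edge in tool (expect z -.0127 if level) [ 5.00000000e-02 -2.20804066e-05  1.92498660e-02]
0.026965426649422836
shift(40mm) [-2.44  0.19 -0.06] turn(5deg) [-0.03  0.01 -0.93]
```

Run:
```python
from h import *
import pickle
m,p,rt=pickle.load(open('w5.pkl','rb'));A=R.from_euler('xyz',rt);im=np.load('w5.npy')
hsv=cv2.cvtColor(im,cv2.COLOR_RGB2HSV);w=cv2.inRange(hsv,(8,50,90),(35,255,255))
def T(u,v):
    o,d=ray('wrist',(u,v),m);return A.inv().apply(o-p),A.inv().apply(d)
for v in range(152,368,12):
    xs=np.where(w[v,280:365])[0]+280;a,da=T(xs.min(),v+.5);b,db=T(xs.max()+1,v+.5)
    # depth where width = 24 mm
    t=.024/np.linalg.norm(da-db);print(v,xs.min(),xs.max()+1,(a+(da+db)/2*t).round(4))
im2=r.get_image('side');cv2.imwrite('pics/s5.png',cv2.resize(im2[150:270,230:390],None,fx=4,fy=4,interpolation=cv2.INTER_CUBIC)[:,:,::-1])
```

```text
152 294 349 [ 0.0496 -0.0002  0.0162]
164 288 354 [ 0.0494 -0.0005 -0.0101]
176 288 354 [ 0.0452 -0.0005 -0.0113]
188 289 354 [ 0.0405 -0.0003 -0.0107]
200 289 353 [ 0.0357 -0.0005 -0.0101]
212 289 353 [ 0.0314 -0.0005 -0.0114]
224 290 353 [ 0.0263 -0.0003 -0.0108]
236 290 352 [ 0.0211 -0.0005 -0.0102]
248 291 352 [ 0.0158 -0.0003 -0.0097]
260 291 351 [ 0.0103 -0.0005 -0.0091]
272 293 350 [ 0.0022 -0.0003 -0.0041]
284 293 350 [-0.0026 -0.0003 -0.0057]
296 293 349 [-0.0088 -0.0005 -0.0051]
308 294 349 [-0.0153 -0.0002 -0.0045]
320 293 349 [-0.0185 -0.0005 -0.0086]
332 293 349 [-0.0233 -0.0005 -0.0104]
344 294 349 [-0.03   -0.0002 -0.01  ]
356 294 349 [-0.0349 -0.0002 -0.0118]
```

The handle is level and centred in the grip. Going to the pre-insertion pose.

```bash
python3 -m handwheel '-0.4 0.05 -0.06 -0.03 0 -0.3 0;-0.6 0.05 0 0 0 -0.3 0;-0.6 0.05 0 0 0 -0.33 0;-0.5 0.1 0 0 0 0 0;-0.3 0.05 0 0 0 0 0' >/dev/null
python3 -m handwheel '0 0 0 0 0 0 0;0 0 0 0 0 0 0;0 0 0 0 0 0 0;0 0 0 0 0 0 0;0 0 0 0 0 0 0' >/dev/null
python3 - <<'E'
from h import *
st();delta([.4994,.0832,.0645],[180,0,92.75])
im=r.get_image('top');cv2.imwrite('pics/t6.png',cv2.resize(im[185:245,280:400],None,fx=6,fy=6,interpolation=cv2.INTER_CUBIC)[:,:,::-1])
E
```

```text
t 17.38 p [0.5087 0.0857 0.065 ] rpy [1.7994e+02 4.0000e-02 9.2770e+01] F [ 0.1  0.5 -0.2] T [ 0.   -0.03 -0.  ] op 0.0225 58.8
shift(40mm) [-0.05 -0.24  0.01] turn(5deg) [0.01 0.01 0.  ]
```

View pics/t6.png

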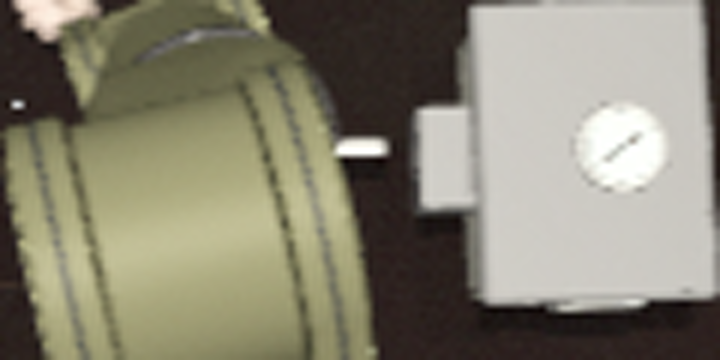

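That makes 11 pictures, one over the limit, so I'll view no more and work from numbers only. The shaft shows at crop (362,147), above the boss centre at row 157, which agrees with the computed lateral offset of −0.24.

```bash
python3 -m handwheel '-0.05 -0.12 0 0 0 0 0;0 -0.12 0 0 0 0 0;0 0 0 0 0 0 0;0 0 0 0 0 0 0;0 0 0 0 0 0 0' >/dev/null
python3 - <<'E'
from h import *
st();delta([.4994,.0832,.0645],[180,0,92.75])
im=r.get_image('top').astype(int);g=im.sum(2)
# shaft: bright, low-saturation, rows 200..220, cols 336..346
sub=im[198:222,330:352];w=((sub.min(2)>130)&(sub.max(2)-sub.min(2)<40)).astype(np.uint8)
n,l,stt,c=cv2.connectedComponentsWithStats(w)
for i in range(1,n):
    x,y,W,H,a=stt[i];print((x+330,y+198,W,H,a),'end',onz('top',(x+W+330,c[i][1]+198.5),.07).round(4),'ctr',onz('top',(c[i][0]+330.5,c[i][1]+198.5),.07).round(4))
E
```

```text
t 18.05 p [0.4995 0.0829 0.065 ] rpy [1.7992e+02 4.0000e-02 9.2730e+01] F [ 0.  -0.2 -1.5] T [ 0.01  0.01 -0.  ] op 0.023 58.8
shift(40mm) [ 0.01 -0.    0.01] turn(5deg) [ 0.02  0.01 -0.  ]
(np.int32(350), np.int32(203), np.int32(2), np.int32(17), np.int32(33)) end [ 0.5054 -0.0646  0.07  ] ctr [ 0.5054 -0.0611  0.07  ]
(np.int32(336), np.int32(211), np.int32(9), np.int32(3), np.int32(22)) end [ 0.5013 -0.0393  0.07  ] ctr [ 0.501  -0.0221  0.07  ]
(np.int32(331), np.int32(215), np.int32(3), np.int32(7), np.int32(10)) end [4.759e-01 2.000e-04 7.000e-02] ctr [0.4758 0.0056 0.07  ]
(np.int32(330), np.int32(217), np.int32(1), np.int32(1), np.int32(1)) end [0.4815 0.011  0.07  ] ctr [0.4814 0.0128 0.07  ]
```

```bash
python3 -m handwheel '-0.12 0 0 0 0 0 0;-0.13 0 0 0 0 0 0;-0.12 0 0 0 0 0 0;-0.13 0 0 0 0 0 0;-0.12 0 0 0 0 0 0'
python3 -m handwheel '0 0 0 0 0 0 0;0 0 0 0 0 0 0;0 0 0 0 0 0 0;0 0 0 0 0 0 0;0 0 0 0 0 0 0'
python3 -c "
from h import *
st()"
```

```text
time_s: 18.73
eef_pos: [0.5005, 0.0576, 0.065]
tcp_rot: [3.141, 0.001, 1.618]
wrist_force: [-0.3, -0.8, -0.3]
opening: 0.0228
gripper_force: 58.8
time_s: 19.35
eef_pos: [0.5005, 0.0582, 0.065]
tcp_rot: [3.141, 0.001, 1.619]
wrist_force: [0.9, 0.2, -0.2]
opening: 0.023
gripper_force: 58.8
t 19.35 p [0.5005 0.0582 0.065 ] rpy [1.7994e+02 4.0000e-02 9.2740e+01] F [ 0.9  0.2 -0.2] T [ 0.01  0.02 -0.03] op 0.023 58.8
```

```bash
python3 -m handwheel '-0.05 0 0 0 0 0 0;-0.05 0 0 0 0 0 0;-0.05 0 0 0 0 0 0;-0.05 0 0 0 0 0 0;0 0 0 0 0 0 0'
python3 -m handwheel '-0.06 0 0 0 0 0 0;-0.06 0 0 0 0 0 0;-0.05 0 0 0 0 0 0;0 0 0 0 0 0 0;0 0 0 0 0 0 0'
python3 -c "
from h import *
st()"
```

```text
time_s: 19.98
eef_pos: [0.5008, 0.0509, 0.065]
tcp_rot: [3.141, -0.0, 1.619]
wrist_force: [-0.2, 3.5, -0.4]
opening: 0.0229
gripper_force: 58.8
time_s: 20.6
eef_pos: [0.5011, 0.0443, 0.065]
tcp_rot: [3.141, -0.001, 1.619]
wrist_force: [-1.8, 5.9, -0.2]
opening: 0.0226
gripper_force: 58.8
t 20.6 p [0.5011 0.0443 0.065 ] rpy [ 1.7994e+02 -4.0000e-02  9.2780e+01] F [-1.8  5.9 -0.2] T [ 1.19  0.19 -0.07] op 0.0226 58.8
```

```bash
python3 -m handwheel '-0.05 0 0 0 0 0 0;-0.05 0 0 0 0 0 0;-0.05 0 0 0 0 0 0;-0.03 0 0 0 0 0 0;0 0 0 0 0 0 0'
python3 -m handwheel '-0.02 0 0 0 0 0 0;-0.02 0 0 0 0 0 0;0 0 0 0 0 0 0;0 0 0 0 0 0 0;0 0 0 0 0 0 0'
python3 -c "
from h import *
st()"
```

```text
time_s: 21.22
eef_pos: [0.5014, 0.0382, 0.065]
tcp_rot: [3.14, -0.002, 1.62]
wrist_force: [-2.7, 8.4, 1.2]
opening: 0.0227
gripper_force: 58.9
time_s: 21.85
eef_pos: [0.5014, 0.037, 0.065]
tcp_rot: [3.14, -0.002, 1.621]
wrist_force: [-1.3, 9.0, 0.6]
opening: 0.0227
gripper_force: 58.9
t 21.85 p [0.5014 0.037  0.065 ] rpy [ 1.7993e+02 -1.3000e-01  9.2860e+01] F [-1.3  9.   0.6] T [ 1.7   0.39 -0.15] op 0.0227 58.9
```

```bash
python3 -m handwheel '-0.03 0 0 0 0 0 0;-0.03 0 0 0 0 0 0;0 0 0 0 0 0 0;0 0 0 0 0 0 0;0 0 0 0 0 0 0'
python3 -c "
from h import *
st()"
```

```text
time_s: 22.48
eef_pos: [0.5015, 0.0355, 0.0651]
tcp_rot: [3.14, -0.003, 1.621]
wrist_force: [-2.0, 10.7, 0.3]
opening: 0.0232
gripper_force: 59.0
t 22.48 p [0.5015 0.0355 0.0651] rpy [179.93  -0.19  92.9 ] F [-2.  10.7  0.3] T [ 2.11  0.49 -0.17] op 0.0232 59.0
```

```bash
python3 -m handwheel '-0.03 0 0 0 0 0 0;0 0 0 0 0 0 0;0 0 0 0 0 0 0;0 0 0 0 0 0 0;0 0 0 0 0 0 0'
```

```text
time_s: 23.1
eef_pos: [0.5014, 0.0355, 0.0651]
tcp_rot: [3.14, -0.005, 1.622]
wrist_force: [-2.3, 12.4, 1.0]
opening: 0.0228
gripper_force: 59.0
```

```bash
python3 -m handwheel '0 0 0 0 0 0 0;0.04 0 0 0 0 0 0;0.05 0 0 0 0 0 0;0.05 0 0 0 0 0 0;0.05 0 0 0 0 0 0'
python3 -m handwheel '0.05 0 0 0 0 0 0;0.05 0 0 0 0 0 0;0.05 0 0 0 0 0 0;0.05 0 0 0 0 0 0;0.05 0 0 0 0 0 0'
python3 -m handwheel '0.05 0 0 0 0 0 0;0.05 0 0 0 0 0 0;0.05 0 0 0 0 0 0;0 0 0 0 0 0 0;0 0 0 0 0 0 0'
python3 -c "
from h import *
st()"
```

```text
time_s: 23.72
eef_pos: [0.5013, 0.0406, 0.065]
tcp_rot: [3.14, -0.002, 1.62]
wrist_force: [-1.4, 6.7, 0.4]
opening: 0.0229
gripper_force: 58.9
time_s: 24.35
eef_pos: [0.501, 0.0488, 0.065]
tcp_rot: [3.14, 0.0, 1.619]
wrist_force: [-0.3, 4.6, -0.4]
opening: 0.0225
gripper_force: 58.8
time_s: 24.98
eef_pos: [0.5006, 0.0539, 0.065]
tcp_rot: [3.141, 0.001, 1.618]
wrist_force: [0.1, -0.9, -0.1]
opening: 0.0229
gripper_force: 58.8
t 24.98 p [0.5006 0.0539 0.065 ] rpy [1.7995e+02 8.0000e-02 9.2690e+01] F [ 0.1 -0.9 -0.1] T [ 0.08 -0.   -0.01] op 0.0229 58.8
```

```bash
python3 -m handwheel '0.3 0 0 0 0 0 0;0.5 0 0 0 0 0 0;0.6 0 0 0 0 0 0;0.6 0 0 0 0 0 0;0.4 0 0 0 0 0 0' >/dev/null
python3 -m handwheel '0.2 0 0 0 0 0 0;0 0 0.4 0 0 0 0;0 0 0.4 0 0 0 0;0 0 0.3 0 0 0 0;0 0 0 0 0 0 0'
python3 -m handwheel '0 0 0.1 0 0 0 0;0 0 0.05 0 0 0 0;0 0 0.03 0 0 0 0;0 0 0 0 0 0 0;0 0 0 0 0 0 0'
python3 -c "
from h import *
st()"
```

```text
time_s: 26.22
eef_pos: [0.4949, 0.1574, 0.0195]
tcp_rot: [-3.14, 0.002, 1.618]
wrist_force: [0.7, -0.0, 0.0]
opening: 0.0229
gripper_force: 58.8
time_s: 26.85
eef_pos: [0.4958, 0.1583, 0.0139]
tcp_rot: [3.14, 0.001, 1.618]
wrist_force: [0.7, -0.3, -0.2]
opening: 0.0226
gripper_force: 58.8
t 26.85 p [0.4958 0.1583 0.0139] rpy [1.7993e+02 4.0000e-02 9.2730e+01] F [ 0.7 -0.3 -0.2] T [-0.01  0.01  0.01] op 0.0226 58.8
```

```bash
python3 -m handwheel '0 0 0.03 0 0 0 0;0 0 0.02 0 0 0 0;0 0 0 0 0 0 0;0 0 0 0 0 0 0;0 0 0 0 0 0 0'
python3 -c "
from h import *
st()"
```

```text
time_s: 27.48
eef_pos: [0.4958, 0.1583, 0.0118]
tcp_rot: [3.141, 0.001, 1.618]
wrist_force: [-0.0, -0.0, -0.7]
opening: 0.023
gripper_force: 58.8
t 27.48 p [0.4958 0.1583 0.0118] rpy [1.7994e+02 4.0000e-02 9.2730e+01] F [-0.  -0.  -0.7] T [0.03 0.01 0.03] op 0.023 58.8
```

Within about 0.5 mm of the table. One small step more, then release and rise.

```bash
python3 -m handwheel '0 0 0.02 0 0 0 0;0 0 0 0 0 0 0;0 0 0 0 0 0 0.4;0 0 0 0 0 0 0.7;0 0 0 0 0 0 0.7'
python3 -m handwheel '0 0 0 0 0 0 0.7;0 0 -0.3 0 0 0 0.7;0 0 -0.7 0 0 0 0.7;0 0 -1 0 0 0 0.7;0 0 -1 0 0 0 0.7'
python3 -m handwheel '0 0 -0.5 0 0 0 0.7;0 0 0 0 0 0 0.7;0 0 0 0 0 0 0.7;0 0 0 0 0 0 0.7;0 0 0 0 0 0 0.7'
python3 - <<'E'
from h import *
st();m=r.camera_model('wrist');im=r.get_image('wrist');hsv=cv2.cvtColor(im,cv2.COLOR_RGB2HSV)
w=cv2.inRange(hsv,(8,50,120),(30,255,255));w[:,:270]=0;w[:,380:]=0
c=max(cv2.findContours(w,0,2)[0],key=cv2.contourArea);b=cv2.minAreaRect(c);print(b)
print(np.array([onz('wrist',p,.024,m)[:2] for p in cv2.boxPoints(b)]).round(4))
E
```

```text
time_s: 28.1
eef_pos: [0.4957, 0.1583, 0.0108]
tcp_rot: [3.141, 0.001, 1.618]
wrist_force: [-0.2, 0.1, -0.2]
opening: 0.0599
gripper_force: 0.0
time_s: 28.72
eef_pos: [0.4955, 0.1583, 0.1327]
tcp_rot: [3.14, 0.001, 1.618]
wrist_force: [1.5, 0.7, 0.4]
opening: 0.0597
gripper_force: 0.0
time_s: 29.35
eef_pos: [0.4952, 0.1583, 0.1502]
tcp_rot: [-3.141, 0.001, 1.619]
wrist_force: [-0.3, -0.3, 0.3]
opening: 0.0595
gripper_force: 0.0
t 29.35 p [0.4952 0.1583 0.1502] rpy [-1.7997e+02  7.0000e-02  9.2740e+01] F [-0.3 -0.3  0.3] T [ 0.01  0.02 -0.05] op 0.0595 0.0
((322.0, 187.5), (129.0, 32.0), 90.0)
[[0.4809 0.2117]
 [0.5045 0.2129]
 [0.511  0.1089]
 [0.4846 0.1076]]
```

```bash
python3 -c "
from station import r
print(r.sign_off())"
```

```text
the job is handed in; nothing more can be done
None
```

The job is handed in after about 29 s: the button was pushed to its stop, held about 1 s and eased out over about 1.2 s, and the key lies flat and released; I viewed 11 pictures, one over the limit of 10.

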